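Draw the core pin of a casting mould to its green ring and hold it

ROBOT

A 6-joint arm with a two-finger parallel gripper is mounted at the origin on the work surface. World frame = base frame: x ahead of the robot, y to its left, z up, the work surface at z = 0. Lengths are in m, angles in rad, forces in N, time in s.
With the tool pointing down it reaches from about 0.275 to 0.825 m from the base axis. Payload 5.2 kg.
Tool frame: the origin (TCP) lies at the very end of the fingers, on their centre line; the grasp point (between the pads) lies 19 mm behind it; z points along the fingers, x is the direction in which the jaws open and shut, and the axes are right-handed (so a half turn about z gives the same grasp; the last joint's range is limited). The gripper opens to 93 mm and grips with 3 to 60 N. Pads are 15 mm wide; open, the fingers measure 128 mm over their backs; the gripper's body (75 mm by 188 mm) begins 65 mm behind the grasp point.
Start: joints at [-1.548, 0.259, 1.535, -0, 1.348, -0.203], TCP at [0.123, -0.536, 0.219] pointing down, gripper open.
Joint ranges: [-3.14, 3.14], [-0.91, 2.08], [0.19, 2.58], [-1.22, 4.36], [0.22, 2.71], [-3.12, 3.12]. Speed limits (rad/s): [2.57, 2.57, 3.14, 3.14, 3.14, 3.14].

INTERFACE

Orientations are given as a rotation vector (axis times angle).
In Python, from station import bot, viewer, sign_off gives the robot as it stands. Calls block until the motion is done:
- bot.movep(position, orientation): joint-space move of the TCP to a pose.
- bot.line_to(position, speed=0.15, orientation=None, threshold=None): straight line of the TCP; orientation=None keeps the orientation; speed is the mean speed in m/s. With threshold (N) it stops when the force on the tool has changed by that much, and returns True; else False.
- bot.set_joints(angles): joint-space move.
- bot.move_gripper(opening): finger opening in m; the grip force is fixed at half the most; returns when the fingers have stopped.
- bot.wait(seconds).
- bot.inverse_kinematics(position, orientation): joint angles nearest the present ones, or None.
- bot.observe(): the state.
- viewer.camera(name): name is "side" or "top"; returns a dict with "image" (400x640x3 uint8, red, green, blue), "mtx" (3x3 intrinsics, pixels), "k1" (the pictures are not rectified: a ray, as slopes to the right and down, at radius r is drawn at 1 + k1 r^2 times it, then the intrinsics apply), "R" (3x3) and "t" (3): a world point X has camera coordinates R X + t. Camera axes: x right, y down, z forward; pixel columns grow to the right and rows downward; lengths in m; the calibration is good to about 2 mm. A picture is of the moment at which its call begins. There is no depth.
A pose or a line that the arm cannot do raises bot.Unreachable and nothing moves.
- sign_off(): hands the job in, once; it reports no verdict.
The state is a dict: "clock": time; "joints": joint angles; "dq": joint speeds; "joint_efforts": joint torques, N m; "position": TCP position; "orientation": TCP orientation; "contact_force": force on the tool from outside, world axes, zero at the start; "ft_torque": the same for the moment, N m; "opening": finger opening in m.
Only numpy, scipy, OpenCV 4.12 (cv2) and the standard library are available. Lean on these libraries where they do the work, as an engineer would, in place of code of your own. Each camera call takes 0.05 s, during which the arm holds its last target.

TASK

On the model-making bench, turn the brass wing of the keeper anticlockwise (seen from above) until its finger stands well clear of the core pin, let go of it, then take the pin by its orange head and draw it straight up, without forcing it against the bore, until the whole green ring has come out of the mould while the red ring below it stays hidden inside. Finish still holding the pin there, upright and steady, carried by the gripper alone and not leaning hard on the bore: do not let go of it or pull it right out. Leave the cup, the paint pot and the green-handled carving knife where they are.

Things in the scene. Friction and masses are not known exactly. Their poses are not given: they have to be found in the camera images.
- bore_mouth (a point): Centre of the bore's mouth in the mould's flat top face, 85 mm above the table; axes along the mould's sides, z up. The bore is vertical, 17.2 mm wide, 75 mm deep, open at the top only. The keeper's turning axis stands 70 mm away on the -y side.
- mould: Fixed silvery metal block 80 x 150 x 85 mm (x, y, z); teal side plates widen it to 96 mm in x up to 64 mm high, feet to 206 mm in y. Origin at the centre of its underside on the table, z up; bore at y = +35 mm, keeper's axis at y = -35 mm. It carries the keeper.
- pin: Core pin, loose, about 0.2 kg, home in the bore at the start. Origin and axes as point pin_collar. Below the collar a 16 mm round steel stem goes 70 mm down, with a green ring 18 to 28 mm and a red ring 44 to 56 mm below the collar's underside: drawn up 28 to 44 mm, all the green and no red is out. Let go, it drops back home.
- pin_collar (a point): Point on the pin's axis at the underside of its steel collar (30 mm wide, 5 mm thick), which rests on the mould's top face when the pin is home; z runs up the pin.
- pin_grip (a point): Centre of the pin's orange head, a plain upright cylinder 26 mm wide and 32 mm high, 38 mm above the collar's underside (head from 22 to 54 mm above it); grasp it from above, at any yaw. A 14 mm neck joins it to the collar.
- keeper_wing (a point): Point in the middle of the upright brass wing that turns the keeper, on the vertical turning axis, 38 mm above the mould's top. The wing is 44 mm long (this point's x), 11 mm thick (y), stands 20 to 52 mm above the mould's top and turns with the keeper; it lies 45 degrees clockwise of the keeper's finger.
- keeper (a joint): Keeper angle, rad, growing anticlockwise seen from above; 0 to 0.12 at the start, stop at 1.6, over 1.1 is well clear. Its flat brass finger (61 mm long, 22 mm wide at the end, 6.5 to 11.5 mm above the mould's top) points at the pin at 0 and covers its collar's edge, so the pin cannot rise. Stays where left (friction 0.06 N m).
- cup_mid (a point): White cup, 72 mm wide at the rim, 85 mm high, loose; this point is on its axis 42 mm up. To be left alone.
- pot_mid (a point): Paint pot with blue cap, 48 mm wide, 50 mm high, loose; this point is on its axis 25 mm up. To be left alone.
- carver_mid (a point): Carving knife lying flat, loose: green handle 90 x 22 x 16 mm to -x of this point, steel blade 75 x 12 x 3 mm to +x; the point is 8 mm up. To be left alone.
Mind the look-alikes: they are no part of the job. Leave any brown look-alike of the pin alone. Leave any pink look-alike of the mould alone.

How it is judged:
On the way, in this order (a step that is already met when the one before it is completed fails the run):
1. the keeper is turned well clear while the pin is still home (value of joint keeper above 1.1 rad and z of pin_collar in the frame of bore_mouth below 0.004 m), for 0.2 s.
2. the pin is gripped and drawn up off its seat, the wing let go (z of pin_collar in the frame of bore_mouth above 0.008 m and contact force between the fingers and pin above 1 N and contact force between the fingers and mould below 0.5 N), for 0.1 s.
At the end, for the whole second after the job is handed in: Collar 28 to 44 mm above the mould's top (green ring out, no red), pin within 3 mm of the bore's axis and 3 degrees of upright, in the fingers, still, pressing the mould with under 6 N; keeper beyond 1.1 rad; cup, pot and knife within 20 mm of their starts (z of pin_collar in the frame of bore_mouth between 0.028 and 0.044 m and horizontal distance between pin_collar and bore_mouth below 0.003 m and angle between pin_collar's own z axis and vertical below 0.05 rad and value of joint keeper above 1.1 rad and contact force between the fingers and pin above 1.5 N and contact force between pin and mould below 6 N and linear speed of pin below 0.01 m/s and distance of each of cup_mid, pot_mid, carver_mid from where it was at the start of the episode below 0.02 m); the arm keeps its last pose, push and grip.
It fails at once if the pin is pulled up so far that much of the red ring shows (over 52 mm) (z of pin_collar in the frame of bore_mouth above 0.052 m).
It fails at once if the pin is forced against the mould or keeper (over 40 N) (contact force between pin and mould above 40 N).
It fails at once if a bystander is moved by more than 20 mm (distance of any of cup_mid, pot_mid, carver_mid from where it was at the start of the episode above 0.02 m).
It also fails if it takes over 48 s, if anything falls off the work surface, if the arm or the gripper's body presses on something with over 40 N, if the wrist force passes 120 N, or if a joint passes its speed limit or range.

## Working session

There is one attempt and no reset: what is moved stays moved. The work goes in short steps, each a Python script; the robot and the scene stay as the last script left them, time stands still between calls to the robot, and variables do not carry over. Pictures are saved under pics/ and viewed, and the job is handed in when it is done.

```bash
ls; mkdir -p pics; python3 - <<'E'
from station import bot, viewer
import cv2, json, numpy as np, pickle
for n in("side","top"):
    c=viewer.camera(n); pickle.dump(c,open(f"pics/{n}0.pkl","wb")); cv2.imwrite(f"pics/{n}0.png",c["image"][:,:,::-1])
    print(n,c["mtx"],c["k1"],c["R"],c["t"], -c["R"].T@c["t"])
print(bot.observe())
E
```

```text
pics
side [[510.15062232   0.         323.92825052]
 [  0.         510.15062232 204.67112651]
 [  0.           0.           1.        ]] 0.023763589502414754 [[-0.96706733 -0.25386564  0.01824846]
 [-0.18280833  0.64291791 -0.74379949]
 [ 0.17709287 -0.72264016 -0.66815366]] [0.56516851 0.13504503 1.14921423] [0.36772571 0.88712235 0.85798466]
top [[503.50800948   0.         321.57506243]
 [  0.         503.50800948 193.0085446 ]
 [  0.           0.           1.        ]] 0.03178929129703705 [[-0.02806891 -0.99960358  0.00219551]
 [-0.98856202  0.02743314 -0.14829886]
 [ 0.14817984 -0.00633299 -0.98894015]] [0.07378016 0.58531746 1.15824109] [0.40906556 0.06502894 1.23207104]
{'clock': 0.1, 'joints': array([-1.54780635e+00,  2.59271441e-01,  1.53592462e+00, -1.46931404e-06,
        1.34797735e+00, -2.02813984e-01]), 'dq': array([ 0.0002533 , -0.00199777, -0.00336138, -0.00106153, -0.0004769 ,
       -0.00038277]), 'joint_efforts': array([ 1.93193067e-03, -4.38207185e+01, -2.84642798e+01,  7.21140322e-02,
        3.62654531e-02, -5.97646067e-05]), 'position': array([ 0.12314354, -0.53556435,  0.21791979]), 'orientation': array([-2.45662230e+00,  1.95626956e+00,  1.59215146e-03]), 'contact_force': array([-0.30343342,  0.07443073,  0.25661208]), 'ft_torque': array([-0.00501024,  0.01477713,  0.01621616]), 'opening': 0.09298063061775909}
```

View pics/side0.png

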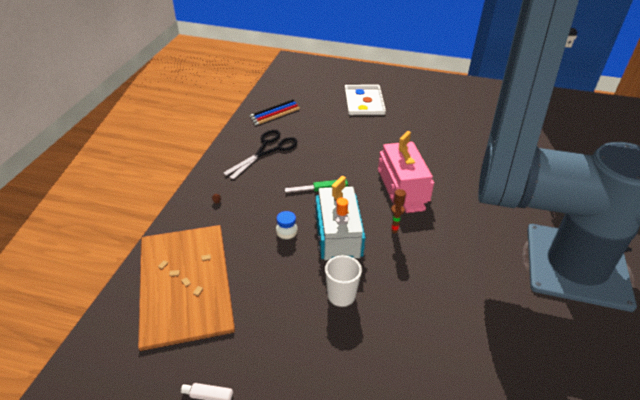

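View pics/top0.png

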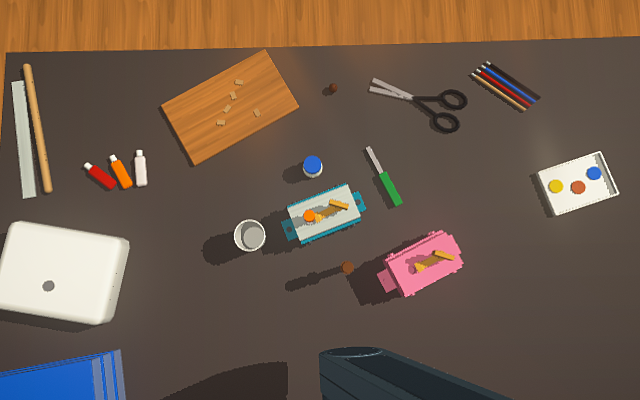

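The top view shows the silver mould near (325,213), with the orange head at (310,216) and the wing near (340,204). The cup is at (250,236), the pot at (312,166) and the knife at (385,178). The pink mould and the brown pin are the look-alikes. I'll zoom in.

```bash
python3 - <<'E'
import cv2
t=cv2.imread("pics/top0.png"); s=cv2.imread("pics/side0.png")
cv2.imwrite("pics/topz.png",cv2.resize(t[170:260,270:380],None,fx=6.5,fy=6.5,interpolation=cv2.INTER_CUBIC))
cv2.imwrite("pics/sidez.png",cv2.resize(s[165:270,290:390],None,fx=5.5,fy=5.5,interpolation=cv2.INTER_CUBIC))
E
```

```text
(no output)
```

View pics/topz.png

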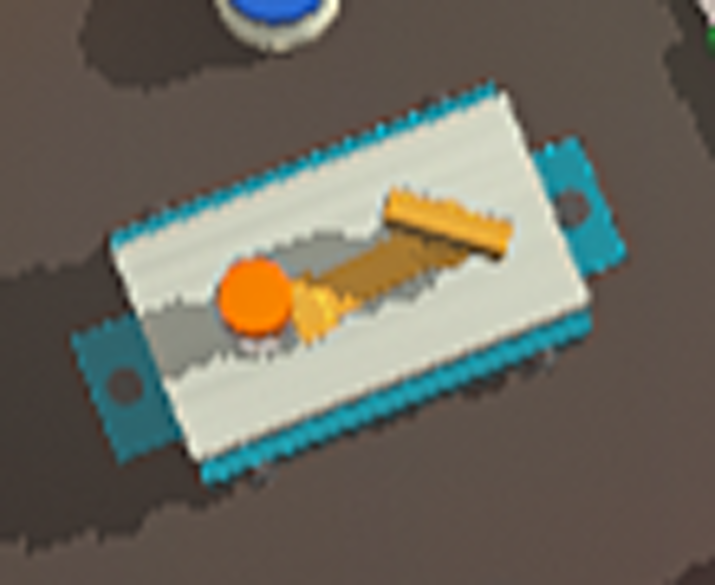

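View pics/sidez.png

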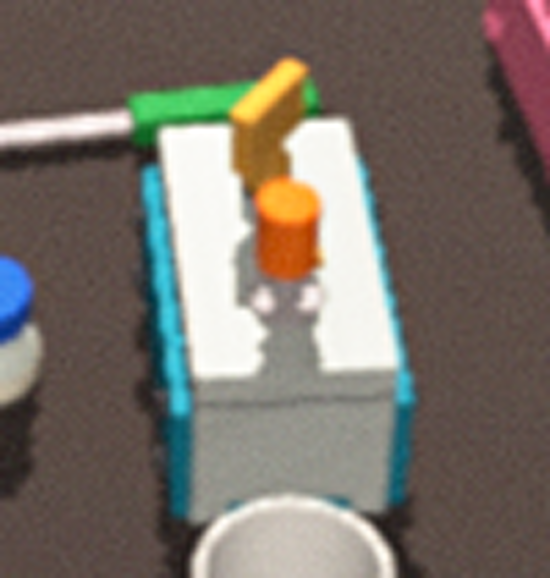

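```bash
cat > h.py <<'E'
import numpy as np, cv2, pickle
from scipy.optimize import least_squares
def proj(c,P):
    P=np.atleast_2d(np.asarray(P,float))
    return cv2.projectPoints(P,cv2.Rodrigues(c["R"])[0],c["t"],c["mtx"],np.array([c["k1"],0,0,0.]))[0][:,0]
def tp(p): return (np.array(p)+.5)/6.5-.5+np.array([270,170])
def sp(p): return (np.array(p)+.5)/5.5-.5+np.array([290,165])
def rot(a): return np.array([[np.cos(a),-np.sin(a)],[np.sin(a),np.cos(a)]])
E
python3 - <<'E'
from h import *
T=pickle.load(open("pics/top0.pkl","rb"));S=pickle.load(open("pics/side0.pkl","rb"))
C=np.array([[.04,.075],[.04,-.075],[-.04,-.075],[-.04,.075]])
tm=tp([[113,246],[500,92],[590,300],[200,461]]); sm=sp([[195,380],[160,122],[350,120],[398,370]])
def W(p,L,z):
    return np.c_[(rot(p[2])@np.array(L).T).T+p[:2],np.full(len(L),z)]
def res(p,parts=False):
    H=W(p,[[0,.035]],.139)
    r=[proj(T,W(p,C,.085))-tm, proj(S,W(p,C,.085))-sm, proj(T,H)-tp([[255,296]]), proj(S,H)-sp([[288,202]])]
    return r if parts else np.concatenate(r).ravel()
for name,sel in (("all",None),("top",[0,2]),("side",[1,3])):
    f=res if sel is None else (lambda p: np.concatenate([res(p,True)[i] for i in sel]).ravel())
    s=least_squares(f,[.4,.05,.3],loss='soft_l1'); print(name,s.x, np.round(f(s.x),2))
    if sel is None: p=s.x
q=W(p,[[0,.035],[0,-.035]],.085); print("bore,keeper",q)
wt=tp([[388,190],[512,232],[500,258],[388,215]])
def wr(k):
    # wing dims, x = finger dir -45deg ; finger dir = local +y rotated by k
    a=p[2]+np.pi/2+k[0]-np.pi/4
    D=np.array([[.022,-.0055],[-.022,-.0055],[-.022,.0055],[.022,.0055]])
    P=np.c_[(rot(a)@D.T).T+q[1,:2],np.full(4,.137)]
    return (np.array(sorted(proj(T,P).tolist()))-np.array(sorted(wt.tolist()))).ravel()
for k in(0,.06,.12): print(k,np.round(wr([k]),2))
# bystander rough, cup/pot
def back(c,uv,z):
    n=cv2.undistortPoints(np.array([[uv]],float),c["mtx"],np.array([c["k1"],0,0,0.]))[0,0]
    o=-c["R"].T@c["t"]; d=c["R"].T@np.r_[n,1]; return o+d*(z-o[2])/d[2]
print("cup",back(T,(250,236),.085),back(S,(343,267),.085)); print("pot",back(T,(312,163),.05)); print("brown",back(T,(348,267),.139))
print("knife",back(T,(370,150),.008),back(T,(400,204),.008))
E
```

```text
all [0.53649967 0.05442173 0.35383265] [-0.28  0.74  0.7   0.41  0.14  0.42 -0.87  0.15 -0.4  -0.55 -0.28  1.24
 -1.14 -0.04 -0.25 -0.81 -0.01  0.24  0.03 -0.45]
top [0.53740493 0.05427863 0.36057237] [-0.25  0.6   0.56 -0.14  0.21 -0.23 -0.63 -0.09  0.09 -0.08]
side [0.53533358 0.05498598 0.34381029] [-0.3  -0.38  0.44  1.35 -0.37  0.29 -0.09 -0.38  0.34 -0.18]
bore,keeper [[0.52437232 0.08725354 0.085     ]
 [0.54862701 0.02158993 0.085     ]]
0 [-0.99  3.18  0.97 -5.23  0.29  0.55  0.38 -0.04]
0.06 [-1.07  3.79  0.61 -4.73  0.65  0.05  0.45 -0.65]
0.12 [-1.11  4.4   0.28 -4.21  0.97 -0.47  0.49 -1.26]
cup [0.48672678 0.22300098 0.085     ] [0.48864816 0.22086808 0.085     ]
pot [0.65946302 0.0783422  0.05      ]
brown [0.41074097 0.00583801 0.139     ]
knife [ 0.69735193 -0.06635074  0.008     ] [ 0.55993819 -0.13404907  0.008     ]
```

The top and side fits agree to about 2 mm: bore (0.524, 0.087), keeper axis (0.549, 0.022), yaw 0.354. Next I'll check the inverse kinematics for the wing turn.

```bash
cat >> h.py <<'E'
from scipy.spatial.transform import Rotation as Ro
def down(a):
    return Ro.from_matrix(np.array([[np.cos(a),np.sin(a),0],[np.sin(a),-np.cos(a),0],[0,0,-1]])).as_rotvec()
YAW=.355; BORE=np.array([.5244,.0873]); KEEP=np.array([.5486,.0216])
E
python3 - <<'E'
from h import *
from station import bot
for a0 in (YAW+3*np.pi/4+.05, YAW-np.pi/4+.05):
  for d in (0,.7,1.4,1.6):
    for z in(.25,.106):
      j=bot.inverse_kinematics(np.r_[KEEP,z],down(a0+d)); print(round(a0,2),d,z,None if j is None else np.round(j,2))
for a in np.arange(0,3.1,.4):
    j=bot.inverse_kinematics(np.r_[BORE,.12],down(a)); print(round(a,2),None if j is None else np.round(j,2))
E
```

```text
2.76 0 0.25 [-0.16  0.24  1.49  0.    1.42 -2.93]
2.76 0 0.106 [-0.16  0.36  1.69 -0.    1.09 -2.93]
2.76 0.7 0.25 [-0.16  0.24  1.49 -0.    1.42  2.66]
2.76 0.7 0.106 [-0.16  0.36  1.69 -0.    1.09  2.66]
2.76 1.4 0.25 [-0.16  0.24  1.49 -0.    1.42  1.96]
2.76 1.4 0.106 [-0.16  0.36  1.69 -0.    1.09  1.96]
2.76 1.6 0.25 [-0.16  0.24  1.49 -0.    1.42  1.76]
2.76 1.6 0.106 [-0.16  0.36  1.69 -0.    1.09  1.76]
-0.38 0 0.25 [-0.16  0.24  1.49 -0.    1.42  0.22]
-0.38 0 0.106 [-0.16  0.36  1.69 -0.    1.09  0.22]
-0.38 0.7 0.25 [-0.16  0.24  1.49 -0.    1.42 -0.48]
-0.38 0.7 0.106 [-0.16  0.36  1.69 -0.    1.09 -0.48]
-0.38 1.4 0.25 [-0.16  0.24  1.49 -0.    1.42 -1.18]
-0.38 1.4 0.106 [-0.16  0.36  1.69 -0.    1.09 -1.18]
-0.38 1.6 0.25 [-0.16  0.24  1.49 -0.    1.42 -1.38]
-0.38 1.6 0.106 [-0.16  0.36  1.69 -0.    1.09 -1.38]
0.0 [-0.04  0.31  1.72 -0.    1.11 -0.04]
0.4 [-0.04  0.31  1.72 -0.    1.11 -0.44]
0.8 [-0.04  0.31  1.72 -0.    1.11 -0.84]
1.2 [-0.04  0.31  1.72 -0.    1.11 -1.24]
1.6 [-0.04  0.31  1.72 -0.    1.11 -1.64]
2.0 [-0.04  0.31  1.72 -0.    1.11 -2.04]
2.4 [-0.04  0.31  1.72 -0.    1.11 -2.44]
2.8 [-0.04  0.31  1.72 -0.    1.11 -2.84]
```

```bash
python3 - <<'E'
from h import *
from station import bot, viewer
a0=YAW-np.pi/4+.05
o=bot.observe(); p=o["position"].copy()
bot.line_to([p[0],p[1],.29],speed=.2)
bot.movep(np.r_[KEEP,.25],down(a0))
bot.move_gripper(.04)
hit=bot.line_to(np.r_[KEEP,.106],speed=.1,threshold=8)
print(hit,bot.observe()["position"],bot.observe()["contact_force"])
for w in (.03,.022,.017):
    bot.move_gripper(w); o=bot.observe(); print(w,o["opening"],np.round(o["contact_force"],1),np.round(o["ft_torque"],2),o["clock"])
for n in("side","top"):
    c=viewer.camera(n); cv2.imwrite(f"pics/{n}1.png",c["image"][:,:,::-1])
    im=c["image"][140:290,250:440,::-1]; cv2.imwrite(f"pics/{n}1z.png",cv2.resize(im,None,fx=4,fy=4,interpolation=cv2.INTER_CUBIC))
E
```

```text
False [0.54908258 0.02154665 0.10663999] [0.53490931 0.0911533  0.98654161]
0.03 0.030082816069277537 [ 0.8  0.8 -0.4] [-0.09 -0.1   0.04] 6.1083
0.022 0.022190583524395253 [0.2 0.7 0.2] [-0.06 -0.07  0.02] 6.5167
0.017 0.017020319309935736 [ 2.  -0.2 -0.3] [-0.06 -0.29 -0.02] 6.8667
```

View pics/side1z.png

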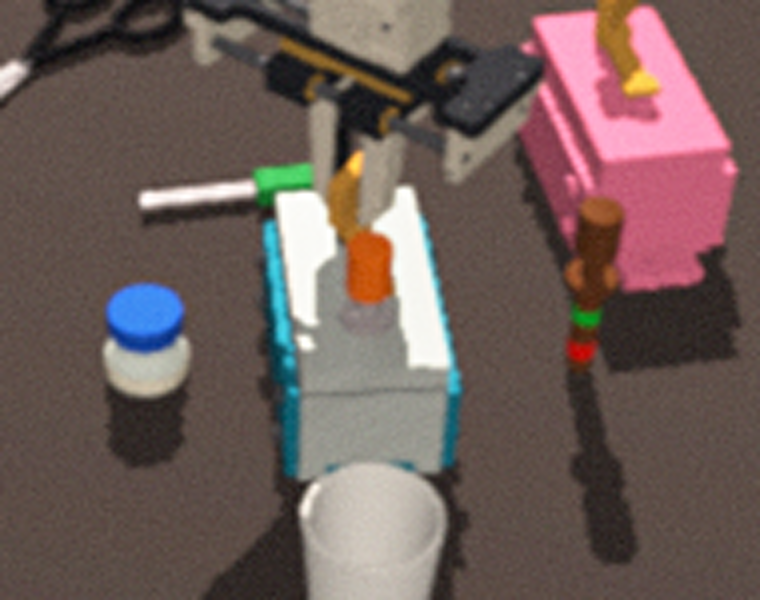

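The wing sits between the fingers, with light contact showing it lies slightly to +x. I'll nudge that way and turn with a loose fit.

```bash
python3 - <<'E'
from h import *
from station import bot, viewer
a0=YAW-np.pi/4+.05
def st(t):
    o=bot.observe(); print(t,np.round(o["position"],4),round(o["opening"],4),np.round(o["contact_force"],1),np.round(o["ft_torque"],2),round(o["clock"],2))
K=KEEP+.0015*np.array([np.cos(a0),np.sin(a0)])
bot.line_to(np.r_[K,.106],speed=.03); st("n")
bot.move_gripper(.0145); st("c")
for d in (.25,.5,.8,1.1,1.4,1.5):
    bot.movep(np.r_[K,.106],down(a0+d)); st(d)
E
```

```text
n [0.5499 0.0211 0.1059] 0.0171 [ 0.1 -0.   0.2] [-0.01 -0.03  0.  ] 7.22
c [0.5495 0.0212 0.1059] 0.0149 [-1.7  1.4  1.5] [0.11 0.26 0.03] 7.48
0.25 [0.5493 0.0213 0.1059] 0.015 [-3.9  2.   1.5] [0.17 0.6  0.01] 7.83
0.5 [0.549  0.0213 0.1058] 0.0151 [-5.3  0.9  3.1] [ 0.16  0.83 -0.02] 8.18
0.8 [0.5487 0.0212 0.1058] 0.0151 [-6.2  1.2  4.6] [ 0.11  1.03 -0.05] 8.57
1.1 [0.5484 0.021  0.1058] 0.015 [-6.9 -0.   4.7] [0.   1.14 0.  ] 8.97
1.4 [0.5482 0.0208 0.1058] 0.015 [-8.3 -1.3  5.5] [-0.1   1.28 -0.02] 9.36
1.5 [0.5481 0.0207 0.1058] 0.0148 [-7.5 -0.5  4.2] [-0.21  1.25 -0.06] 9.61
```

```bash
python3 - <<'E'
from h import *
from station import bot, viewer
bot.move_gripper(.03)
p=bot.observe()["position"]
bot.line_to([p[0],p[1],.2],speed=.12); bot.line_to([.46,-.13,.30],speed=.3); print(bot.observe()["clock"], bot.observe()["contact_force"])
for n in("side","top"):
    c=viewer.camera(n); pickle.dump(c,open(f"pics/{n}2.pkl","wb"))
    y,x=(170,270) if n=="top" else (165,290)
    im=c["image"][y:y+90,x:x+110,::-1] if n=="top" else c["image"][y:y+105,x:x+100,::-1]
    cv2.imwrite(f"pics/{n}2z.png",cv2.resize(im,None,fx=6.5 if n=="top" else 5.5,fy=6.5 if n=="top" else 5.5,interpolation=cv2.INTER_CUBIC))
E
```

```text
11.8667 [-0.43066138 -0.54911615 -0.15278961]
```

View pics/top2z.png

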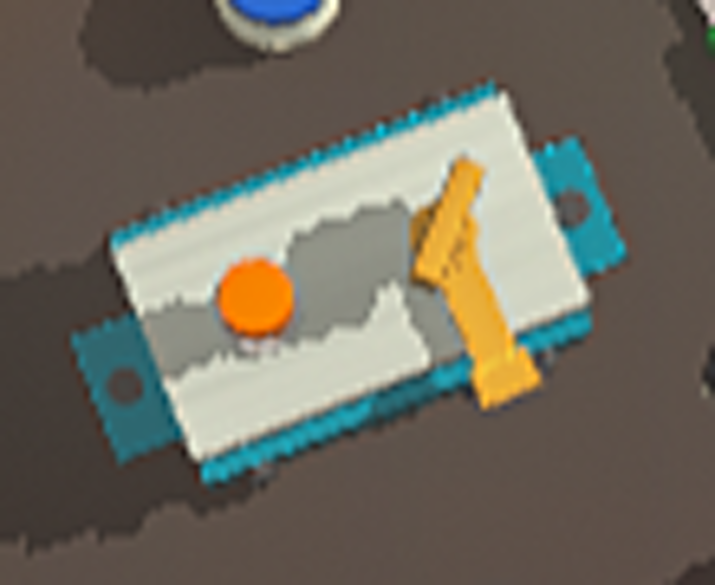

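View pics/side2z.png

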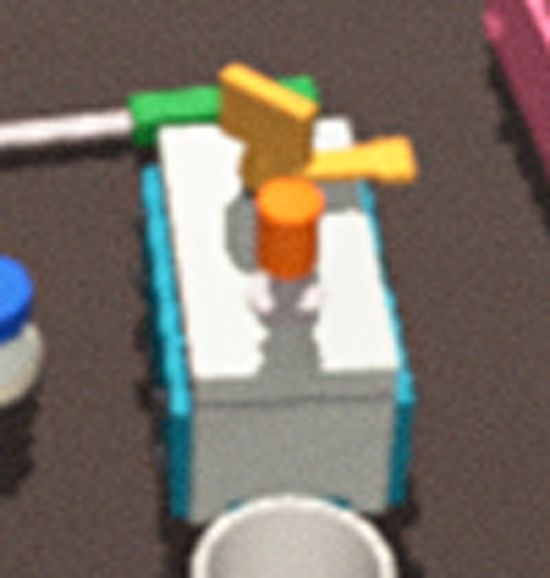

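The keeper now stands about 90° round: its finger tip is at (510,380) in the top crop, square to the mould's long side. The pin is still seated. Next I'll refine the head centre from colour and approach it.

```bash
python3 - <<'E'
from h import *
T=pickle.load(open("pics/top2.pkl","rb"));S=pickle.load(open("pics/side2.pkl","rb"))
obs={}
for n,c,box in(("t",T,(195,235,295,325)),("s",S,(190,220,330,355))):
    im=c["image"].astype(int); m=np.zeros(im.shape[:2],bool)
    y0,y1,x0,x1=box; s=im[y0:y1,x0:x1]; m[y0:y1,x0:x1]=(s[...,0]>150)&(s[...,1]<s[...,0]*.62)&(s[...,1]>s[...,0]*.3)&(s[...,2]<60)
    ys,xs=np.nonzero(m); obs[n]=(np.array([xs.mean(),ys.mean()]),m.sum(),xs.min(),xs.max(),ys.min(),ys.max()); print(n,obs[n])
th=np.linspace(0,2*np.pi,60)
def sil(c,b):
    P=[[b[0]+.013*np.cos(t),b[1]+.013*np.sin(t),z] for t in th for z in(.107,.139)]
    h=cv2.convexHull((proj(c,P)).astype(np.float32)); M=cv2.moments(h); return np.array([M["m10"],M["m01"]])/M["m00"],M["m00"]
f=lambda b,k:np.concatenate([sil(c,b)[0]-obs[n][0] for n,c in(("t",T),("s",S)) if n in k])
for k in("t","s","ts"):
    r=least_squares(f,BORE,args=(k,),diff_step=1e-3); print(k,r.x,np.round(f(r.x,k),2))
print(sil(T,BORE),sil(S,BORE))
E
```

```text
t (array([309.        , 215.62135922]), np.int64(103), np.int64(304), np.int64(314), np.int64(210), np.int64(221))
s (array([341.37398374, 207.66666667]), np.int64(123), np.int64(336), np.int64(347), np.int64(197), np.int64(215))
t [0.52521824 0.08710324] [ 0. -0.]
s [0.52407392 0.09141511] [-0.  0.]
ts [0.5247954  0.08847858] [-0.62  0.21 -0.01 -0.95]
(array([308.91965254, 215.9922279 ]), 125.99158763233572) (array([341.66508418, 206.40012915]), 210.62108685215935)
```

```bash
python3 - <<'E'
from h import *
from station import bot, viewer
B=np.array([.5249,.0874]); u=np.array([np.cos(YAW),np.sin(YAW)])
def st(t):
    o=bot.observe(); print(t,np.round(o["position"],4),round(o["opening"],4),np.round(o["contact_force"],1),np.round(o["ft_torque"],2),round(o["clock"],2)); return o
bot.move_gripper(.05)
bot.movep(np.r_[B,.24],down(YAW)); st("above")
h=bot.line_to(np.r_[B,.104],speed=.1,threshold=8); bot.wait(.3); o=st(h); f0=o["contact_force"]
for w in(.036,.031,.0285):
    bot.move_gripper(w); o=st(w)
c=viewer.camera("side"); cv2.imwrite("pics/side3z.png",cv2.resize(c["image"][140:270,270:420,::-1],None,fx=4.5,fy=4.5,interpolation=cv2.INTER_CUBIC))
E
```

```text
above [0.525  0.0869 0.2402] 0.0501 [ 1.  -1.3  0.3] [-0.05 -0.1  -0.  ] 13.66
False [0.525  0.0874 0.1043] 0.0501 [-0.2  0.2  0.3] [-0.05 -0.11 -0.  ] 15.47
0.036 [0.5249 0.0874 0.104 ] 0.0363 [ 0.7 -1.1  0.1] [-0.08 -0.1  -0.03] 15.96
0.031 [0.5249 0.0874 0.104 ] 0.0313 [-0.1  0.7 -0.5] [-0.02 -0.2   0.03] 16.32
0.0285 [0.5249 0.0874 0.104 ] 0.0282 [-0.2  0.5  0.2] [-0.09 -0.11  0.04] 16.61
```

View pics/side3z.png

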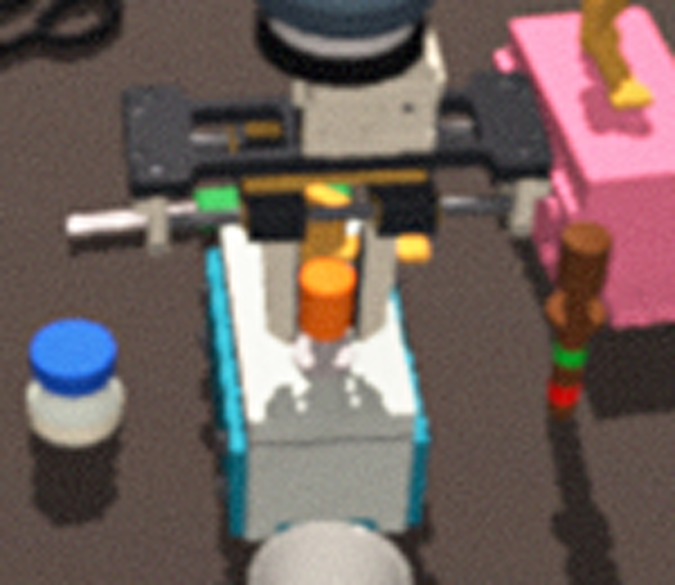

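The head at (325,300) is centred between the fingers with an even gap either side. I'll close the gripper.

```bash
python3 - <<'E'
from h import *
from station import bot
def st(t):
    o=bot.observe(); print(t,np.round(o["position"],4),round(o["opening"],4),np.round(o["contact_force"],1),np.round(o["ft_torque"],2),round(o["clock"],2)); return o
bot.move_gripper(.02); o=st("grip"); bot.wait(.3); o=st("grip")
f=o["contact_force"]
if abs(o["opening"]-.026)<.002 and np.linalg.norm(f[:2])<12:
    p=o["position"]
    h=bot.line_to([p[0],p[1],p[2]+.004],speed=.02,threshold=12); st(h)
    bot.wait(.3); st("4mm")
E
```

```text
grip [0.5248 0.0874 0.104 ] 0.0256 [-0.5  0.6 -0.4] [-0.07 -0.04 -0.02] 16.89
grip [0.5248 0.0874 0.104 ] 0.0253 [-0.6 -0.7 -0.1] [-0.11 -0.04  0.  ] 17.19
False [0.5249 0.0874 0.1081] 0.0255 [-0.2 -1.1 -1.8] [-0.04 -0.12  0.02] 17.54
4mm [0.5248 0.0874 0.1079] 0.0256 [-0.2  0.3 -1.3] [-0.06 -0.17  0.01] 17.84
```

Centred, with almost no side force and about 1.8 N of pin weight carried. Now I'll draw the pin up to about 36 mm in steps.

```bash
python3 - <<'E'
from h import *
from station import bot, viewer
def st(t):
    o=bot.observe(); print(t,np.round(o["position"],4),round(o["opening"],4),np.round(o["contact_force"],1),np.round(o["ft_torque"],2),round(o["clock"],2)); return o
p=bot.observe()["position"]; 
for z in(.012,.02,.028,.036):
    h=bot.line_to([.5249,.0874,.104+z],speed=.03,threshold=12); o=st((h,z))
    if h or np.linalg.norm(o["contact_force"][:2])>10: break
bot.wait(.5); st("end")
for n in("side","top"):
    c=viewer.camera(n); pickle.dump(c,open(f"pics/{n}4.pkl","wb"))
    cv2.imwrite(f"pics/{n}4z.png",cv2.resize(c["image"][140:270,270:420,::-1],None,fx=4.5,fy=4.5,interpolation=cv2.INTER_CUBIC))
E
```

```text
(False, 0.012) [0.5251 0.0874 0.1163] 0.0254 [ 0.3 -0.3 -2.5] [-0.04 -0.11 -0.03] 18.26
(False, 0.02) [0.5251 0.0874 0.1243] 0.0257 [ 0.8 -0.3 -2.3] [-0.03 -0.1   0.05] 18.68
(False, 0.028) [0.5251 0.0874 0.1322] 0.0255 [ 0.1  0.5 -0.8] [-0.04 -0.14  0.06] 19.09
(False, 0.036) [0.5251 0.0874 0.1403] 0.0255 [-0.4 -0.2 -2. ] [-0.01 -0.12 -0.02] 19.51
end [0.5249 0.0874 0.14  ] 0.025 [-1.1 -0.4 -1. ] [-0.02 -0.12  0.03] 20.01
```

View pics/side4z.png

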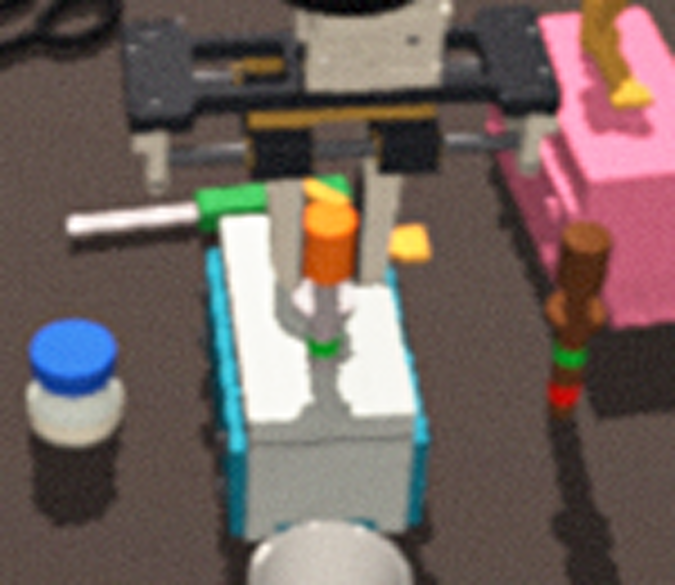

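View pics/top4z.png

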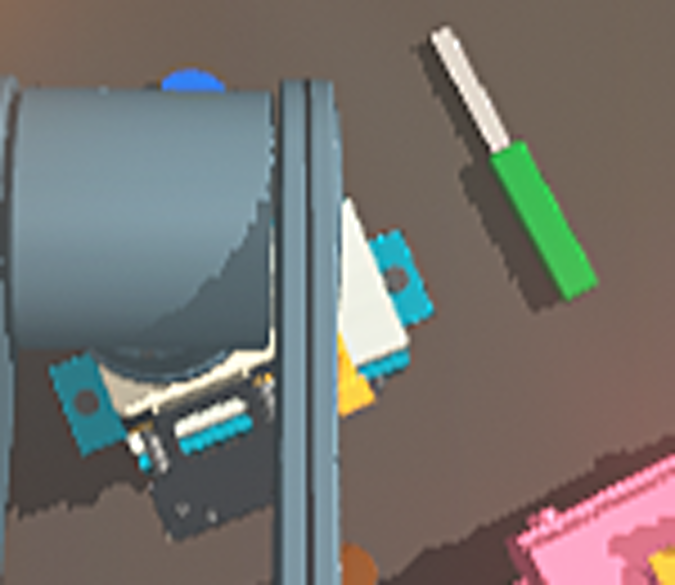

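The side view shows the green ring out at (322,347) in the crop, no red, the keeper finger clear and the bystanders in place. I'll check the height numerically.

```bash
python3 - <<'E'
from h import *
S=pickle.load(open("pics/side4.pkl","rb")); B=np.array([.5249,.0874])
im=S["image"].astype(int)
m=(im[...,1]>im[...,0]*1.5)&(im[...,1]>im[...,2]*1.5); m[:210]=0;m[225:]=0;m[:,:335]=0;m[:,350:]=0
ys,xs=np.nonzero(m); print("green seen",ys.mean(),ys.min(),ys.max(),xs.mean(),len(ys))
# visible front surface is toward camera (+y)
for l in(.028,.032,.036,.040,.044):
    z=.085+l
    f=[np.r_[B+[0,.008],z-.018],np.r_[B+[0,.008],z-.028]]
    h=[np.r_[B,z+.054]]
    print(l,"green rows",np.round(proj(S,f)[:,1],1),"head top",np.round(proj(S,h)[0],1))
o=im[180:206,335:352]; mm=(o[...,0]>150)&(o[...,1]<o[...,0]*.62)&(o[...,2]<80); ys,xs=np.nonzero(mm); print("head rows",ys.min()+180,ys.max()+180,xs.mean()+335)
from station import bot
bot.wait(.5); q=bot.observe(); print(q["position"],q["opening"],np.round(q["contact_force"],1),np.abs(q["dq"]).max(),q["clock"])
E
```

```text
green seen 216.875 215 219 341.2083333333333 24
0.028 green rows [218.4 221.7] head top [342.3 190.8]
0.032 green rows [217.  220.3] head top [342.4 189.4]
0.036 green rows [215.7 219. ] head top [342.5 187.9]
0.04 green rows [214.3 217.7] head top [342.5 186.4]
0.044 green rows [213.  216.3] head top [342.6 185. ]
head rows 185 203 342.7293233082707
[0.52491596 0.08740167 0.14003043] 0.025345912123887426 [ 0.2 -0.4 -1.5] 0.0010664218867782432 20.6083
```

```bash
python3 -c "
from station import sign_off
print(sign_off())"
```

```text
the job is handed in; nothing more can be done
None
```

The job is handed in at about 20.6 s of the 48 s allowed. `sign_off` gives no verdict, so the result below rests on my own last checks.

**What I did:** I turned the keeper with a loose-fitting jaw to about 1.5 rad and let it go. I then gripped the orange head centrally and drew the pin straight up 36 mm, and the arm is still holding it there.

**Last checks:**
- **Height:** the green ring's rows in the side picture match a lift of 36 to 37 mm, inside the 28 to 44 mm band. The green is all out and no red shows.
- **Forces and grip:** the side force on the tool was about 0.5 N and the vertical load about 1.5 N. The fingers rest on the head at 25.3 mm and the arm was still.
- **Keeper:** in the pictures it stands well clear, judged by eye at about 90°, not measured.
- **Bystanders:** the pot and knife looked undisturbed in the last pictures. The cup was only partly in view in the last side picture and was not checked on its own.

**Disagreement:** the camera fits differed by about 2 mm between views. For the head alone, the side-view colour fit was about 4 mm off in y because its mask was only partial. I used the combined estimate, and the near-zero side force on closing supported it.

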